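# Clear the piled-up reception counter

## Robot

A 6-joint arm with a two-finger parallel gripper is mounted at the origin on the work surface. World frame = base frame: x ahead of the robot, y to its left, z up, the work surface at z = 0. Lengths are in m, angles in rad, forces in N, time in s.
With the tool pointing down it reaches from about 0.275 to 0.75 m from the base axis. Payload 10.2 kg.
Tool frame: the origin (TCP) lies midway between the tips of the shut fingers; the grasp point (between the pads) lies 19 mm behind it (env.hold_point_z is the distance from the TCP to the grasp point, in m); z points along the fingers, y is the line along which they close (so a half turn about z gives the same grasp; the last joint's range is limited). The gripper opens to 85 mm and grips with 20 to 120 N. Pads are 22 mm wide; open, the fingers measure 114 mm over their backs; the gripper's body (76 mm by 85 mm) begins 54 mm behind the grasp point. The pads swing forward as they close: fully open they stand 13 mm farther back than shut.
Start: joints at [-1.409, 0.313, 1.498, -0, 1.331, -0.223], TCP at [0.197, -0.487, 0.231] pointing down, gripper open.
Joint ranges: [-2.94, 2.94], [-0.97, 2.17], [0.19, 2.56], [-1.23, 4.37], [0.02, 3.11], [-2.88, 2.88]. Speed limits (rad/s): [2.39, 2.39, 3.01, 3.14, 3.14, 3.14].

## Interface

Orientations are given as a unit quaternion [x, y, z, w].
In Python, from bench import env, kinematics, monitor, eyes, job gives the robot as it stands. The module is installed in compiled form; this text tells all that it offers. Calls block until the motion is done:
- env.reach(position, orientation): joint-space move of the TCP to a pose.
- env.movel(position, velocity=0.15, frame=None, guard=None): straight line of the TCP; frame=None keeps the orientation; velocity is the mean speed in m/s. With guard (N) it stops when the force on the tool has changed by that much, and returns True; else False.
- env.set_joints(angles): joint-space move.
- env.release() and env.close_gripper(effort=None): open the fingers fully, or close them until they stop; effort is the grip in N (None keeps the last).
- env.hold(seconds).
- kinematics.ik(position, orientation): joint angles nearest the present ones, or None.
- monitor.sense(): the state.
- eyes.grab_frame(name): name is "scene" or "top"; returns a dict with "frame" (420x560x3 uint8, red, green, blue), "mtx" (3x3 intrinsics, pixels), "view" (4x4, takes a point from world to camera coordinates). Camera axes: x right, y down, z forward; pixel columns grow to the right and rows downward; lengths in m; the calibration is good to about 2 mm. A picture is of the moment at which its call begins. There is no depth.
A pose or a line that the arm cannot do raises env.MotionError and nothing moves.
- job.hand_in(): hands the job in; it is judged then, once.
The state is a dict: "clock": time; "joints": joint angles; "qvel": joint speeds; "joint_efforts": joint torques, N m; "position": TCP position; "ee_rot": TCP orientation; "contact_force": force on the tool from outside, world axes, zero at the start; "ft_torque": the same for the moment, N m; "finger_gap": opening from 0.0 (shut) to 1.0 (fully open); "gripper_force": force on a finger pad.
Only numpy, scipy, OpenCV 4.12 (cv2) and the standard library are available. Lean on these libraries where they do the work, as an engineer would, in place of code of your own. Each camera call takes 0.05 s, during which the arm holds its last target. There are 200 camera calls.

## Task

Things have been piled up on the counter: take the pile apart from the top down, finishing each thing before you touch the next. Stand the glass candle holder in the middle of the round brass coaster without dropping it, lay the blue keycard case flat, centred and lengthwise on the white mat with the blue border, lay the black stamp pad tin flat, centred and lengthwise on the cork mat, and last nest the emptied tray in the fixed tray of the same tapered outline, turned so that it drops fully home (not in the oblong one). Leave the bell where it is and do not let the pile topple.

Things in the scene. Friction and masses are not known exactly. Their poses are not given: they have to be found in the camera images.
- candle: Round clear glass candle holder with a white candle inside, 52 mm across, 50 mm tall, about 0.2 kg, loose; at the start it stands on the keycard case at the top of the pile. Origin: centre of its underside, z up.
- card: Blue hard plastic keycard case with a white stripe near its +x end, 86 (x) x 54 (y) x 12 mm, about 50 g, loose; it lies on the stamp pad tin, roughly crosswise to it. Origin: centre of its underside; x along its length, z up. (A second blue keycard lies fixed in the chute of the drop box: not part of the job.)
- tin: Black stamp pad tin with a thin steel band round it, 96 (x) x 60 (y) x 20 mm, about 0.16 kg, loose; it lies across the rim of the tray, roughly crosswise to it. Origin: centre of its underside; x along its length, z up.
- tray: Loose dark walnut tray under the pile, 130 (x) x 64 (y) x 30 mm: sides parallel up to x = +33 mm, then tapering to a 24 mm wide flat nose at x = +65. The lowest 10 mm (foot) is set in 7 mm all round; the full outline is above it, rim walls 4 mm thick, inner floor at 13 mm height. 0.2 kg, centre of mass near x = -5. Origin: centre of the 130 x 64, at the underside; x to the nose, z up.
- coaster: Round brass coaster, 76 mm across, 4 mm thick, fixed. Place of the candle holder. Origin: centre of its underside.
- card_mat: White mat with a blue border, 106 (x) x 74 (y) x 4 mm, fixed. Place of the keycard case. Origin: centre of its underside; x along its length.
- tin_mat: Plain brown cork mat, 116 (x) x 80 (y) x 4 mm, fixed. Place of the stamp pad tin. Origin: centre of its underside; x along its length.
- nest: Empty dark walnut tray, fixed, same shape and size as the loose one (30 mm tall, inner floor at 13 mm). With both noses the same way the loose tray's foot drops 10 mm into its mouth, 3 mm clearance all round, and it rests on this rim, origin 20 mm above this one's; turned otherwise it does not go in. Origin: centre of the 130 x 64, at the underside; x to the nose.
- oblong: Empty dark walnut tray with grey lining and a plain rectangular outline, 130 (x) x 64 (y) x 30 mm, fixed. Not a place for anything: to be left empty. Origin: centre of its underside.
- bell: Chrome tap bell on a black base, 68 mm across, 53 mm tall, loose, 0.3 kg: to be left where it stands. Origin: centre of its underside.

How it is judged:
By the outcome, as a careful person would: the job done as asked, in the order asked, and still so for the second after the job is handed in, with the robot touching nothing.
It also fails if it takes over 115 s, if anything falls off the work surface, if the arm or the gripper's body presses on something with over 40 N, if the wrist force passes 120 N, or if a joint passes its speed limit or range.

## Working session

There is one attempt and no reset: what is moved stays moved. The work goes in short steps, each a Python script; the robot and the scene stay as the last script left them, time stands still between calls to the robot, and variables do not carry over. Pictures are saved under pics/ and viewed, at most 14 in all, crops included, and the job is handed in when it is done.

```bash
mkdir -p pics
python3 - <<'E'
from bench import env, eyes, monitor
import cv2, numpy as np
for n in ("scene","top"):
    f=eyes.grab_frame(n); cv2.imwrite(f"pics/{n}0.png",cv2.cvtColor(f["frame"],cv2.COLOR_RGB2BGR))
    V=f["view"]; print(n,np.round(f["mtx"],1).tolist(),"cam pos",np.round(-V[:3,:3].T@V[:3,3],3), np.round(V[:3,:3],2).tolist())
print(monitor.sense()["clock"],env.hold_point_z)
E
```

```text
scene [[424.4, 0.0, 287.5], [0.0, 424.4, 215.7], [0.0, 0.0, 1.0]] cam pos [1.068 0.195 0.822] [[-0.36, 0.93, 0.01], [0.75, 0.29, -0.6], [-0.56, -0.21, -0.8]]
top [[515.9, 0.0, 280.8], [0.0, 515.9, 219.3], [0.0, 0.0, 1.0]] cam pos [ 0.427 -0.009  1.223] [[0.02, -1.0, 0.01], [-1.0, -0.02, -0.08], [0.08, -0.01, -1.0]]
0.1 0.0187
```

View pics/scene0.png

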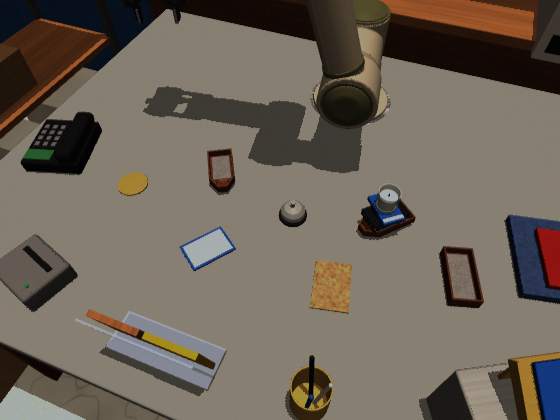

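View pics/top0.png

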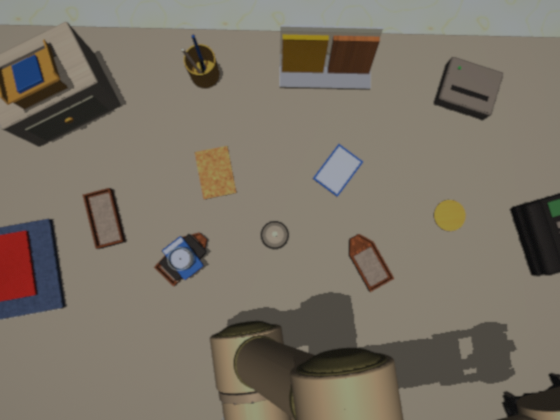

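The top view shows the pile at about (182,260), nest (370,263), coaster (450,215), card mat (338,170), cork (216,172), bell (275,235) and oblong (104,218). Next I enlarge the pile and measure the fixed places.

```bash
cat > h.py <<'E'
import cv2, numpy as np
from bench import env, kinematics, monitor, eyes
def grab(n):
    f=eyes.grab_frame(n); return f["frame"],f["mtx"],f["view"]
def ray(px,z,K,V):
    R=V[:3,:3]; c=-R.T@V[:3,3]
    d=R.T@np.linalg.inv(K)@np.column_stack([np.atleast_2d(px),np.ones(len(np.atleast_2d(px)))]).T
    return (c[:,None]+d*((z-c[2])/d[2])).T
def blob(mask,roi):
    m=np.zeros_like(mask); x0,y0,x1,y1=roi; m[y0:y1,x0:x1]=mask[y0:y1,x0:x1]
    cs,_=cv2.findContours(m,cv2.RETR_EXTERNAL,cv2.CHAIN_APPROX_NONE)
    return max(cs,key=cv2.contourArea)[:,0,:].astype(float)
def rect(P):
    "min-area rectangle of world xy points: centre, long, short, angle of long side (deg, -90..90)"
    (c,(a,b),t)=cv2.minAreaRect((P[:,:2]*1000).astype(np.float32))
    if b>a: a,b,t=b,a,t+90
    return np.array(c)/1000,a,b,(t+90)%180-90
E
python3 - <<'E'
from h import *
im,K,V=grab("top"); sc,Ks,Vs=grab("scene")
hsv=cv2.cvtColor(im,cv2.COLOR_RGB2HSV); H,S,Vv=cv2.split(hsv)
for n,p in dict(bg=(300,250),coast=(450,215),cork=(216,172),cardw=(338,170),nestwall=(357,265),oblwall=(90,210),oblin=(104,218),nestin=(372,265),case=(172,246),tin=(195,246)).items(): print(n,hsv[p[1],p[0]])
a=cv2.resize(im[215:305,135:235],None,fx=6,fy=6,interpolation=cv2.INTER_CUBIC)
b=cv2.resize(sc[170:245,345:430],None,fx=7,fy=7,interpolation=cv2.INTER_CUBIC)
cv2.imwrite("pics/pt.png",a[:,:,::-1]); cv2.imwrite("pics/ps.png",b[:,:,::-1])
E
```

```text
bg [ 19  42 135]
coast [ 24 156 152]
cork [ 21 125 153]
cardw [110  23 168]
nestwall [ 10 149  96]
oblwall [  9 127  52]
oblin [ 14  51 125]
nestin [ 14  51 129]
case [111  26 169]
tin [12 29 44]
```

View pics/pt.png

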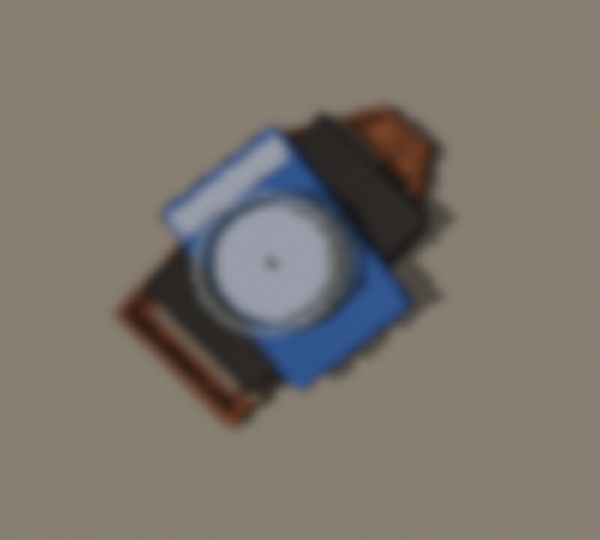

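View pics/ps.png

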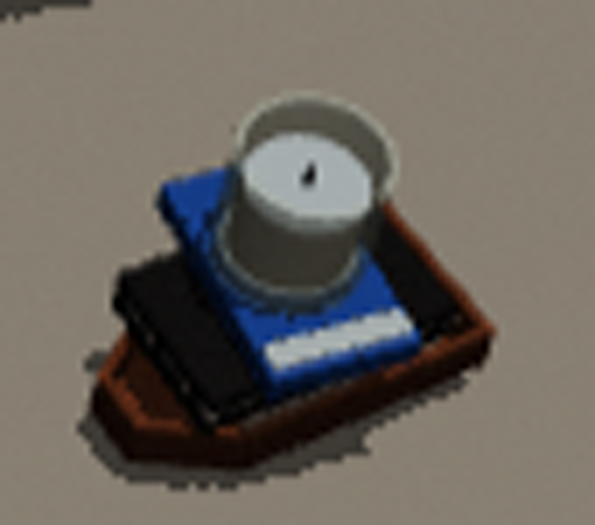

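Top crop: candle axis near crop (272,263), the card's stripe end pointing upper-left, the tray's nose upper-right, and the tin apparently along the tray. I now measure the fixed places and the pile's candle.

```bash
cat >> h.py <<'E'
def tri(p1,c1,p2,c2):
    P1=c1[0]@c1[1][:3]; P2=c2[0]@c2[1][:3]
    X=cv2.triangulatePoints(P1,P2,np.array(p1,float),np.array(p2,float)); return (X[:3]/X[3])[:,0]
E
python3 - <<'E'
from h import *
np.set_printoptions(precision=4,suppress=True)
im,K,V=grab("top"); sc,Ks,Vs=grab("scene")
c=lambda x,y,s,ox,oy:((x+.5)/s-.5+ox,(y+.5)/s-.5+oy)
w=tri(c(272,263,6,135,215),(K,V),c(308,184,7,345,170),(Ks,Vs)); print("wick base",w)
print("scene rim c @.112",ray(c(318,147,7,345,170),.112,Ks,Vs),"top rim c",ray(c(275,264,6,135,215),.112,K,V))
def fixed(im,K,V,rois,tag):
    H,S,Vv=cv2.split(cv2.cvtColor(im,cv2.COLOR_RGB2HSV))
    y=((H>17)&(H<30)&(S>90)).astype(np.uint8)
    w=((H>90)&(H<130)).astype(np.uint8)
    for n,m,r in zip(("coaster","cork","card"),(y,y,w),rois):
        P=ray(blob(m,r),.004,K,V); R=rect(P)
        print(tag,n,R[0],np.round(R[1:],1), cv2.minEnclosingCircle((P[:,:2]*1000).astype(np.float32)) if n=="coaster" else "")
    
fixed(im,K,V,[(425,190,475,240),(190,140,245,205),(305,135,370,205)],"top")
fixed(sc,Ks,Vs,[(110,165,155,200),(305,255,360,320),(170,220,245,275)],"scene")
H,S,Vv=cv2.split(cv2.cvtColor(im,cv2.COLOR_RGB2HSV))
m=((H<15)&(S>75)).astype(np.uint8)
for n,r in dict(nest=(335,225,405,300),obl=(75,180,135,255)).items():
    q=blob(m,r); P=ray(q,.03,K,V); R=rect(P); print(n,R[0],np.round(R[1:],1))
a=cv2.resize(im[225:300,335:405],None,fx=7,fy=7,interpolation=cv2.INTER_NEAREST)
b=cv2.resize(sc[140:200,195:250],None,fx=8,fy=8,interpolation=cv2.INTER_NEAREST)
h=min(a.shape[0],b.shape[0]); cv2.imwrite("pics/nest.png",np.hstack([a[:480,:400],b[:480,:400]])[:,:,::-1])
E
```

```text
wick base [0.4219 0.1972 0.0922]
scene rim c @.112 [[0.4235 0.1964 0.112 ]] top rim c [[0.4216 0.1927 0.112 ]]
top coaster [ 0.537  -0.4232] [ 74.4  71.7 -88.8] ((537.1721801757812, -423.158447265625), 37.944698333740234)
top cork [0.6287 0.1372] [114.7  79.3  12. ] 
top card [ 0.6402 -0.1554] [109.2  76.2 -35.7] 
scene coaster [ 0.5419 -0.4191] [75.9 75.3 81.9] ((541.3994750976562, -418.9632873535156), 39.63032150268555)
scene cork [0.6345 0.1446] [45.  25.8 17.7] 
scene card [ 0.645  -0.1533] [108.   77.5 -35.6] 
nest [ 0.4256 -0.2245] [130.   65.   30.3]
obl [0.5121 0.3886] [131.6  69.6  16.3]
```

View pics/nest.png

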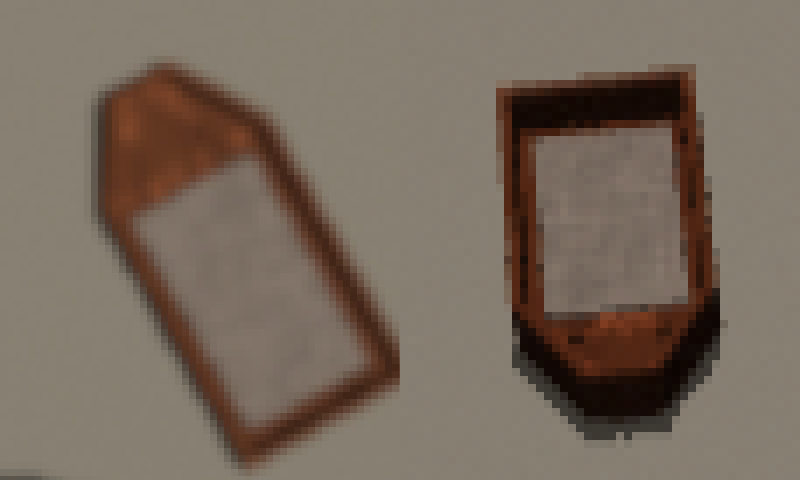

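The crop shows the nest with its nose at image upper-left, yaw about 30°, 130 x 65 mm as it should be. The cameras differ by about 4 mm, so I average them. Wick height is 0.092, which fits a candle base at 0.062. Picking the candle.

```bash
cat >> h.py <<'E'
from scipy.spatial.transform import Rotation as Ro
def down(deg):
    a=np.radians(deg); y=np.array([np.cos(a),np.sin(a),0]); z=np.array([0,0,-1.])
    return Ro.from_matrix(np.column_stack([np.cross(y,z),y,z])).as_quat()
def quat(p,deg):
    "fingers close along direction deg; take the half turn with the last joint nearest mid-range"
    best=None
    for d in (deg,deg+180):
        q=kinematics.ik(list(p),list(down(d)))
        if q is not None and (best is None or abs(q[5])<best[0]): best=(abs(q[5]),d)
    return best[1]
def above(x,y,d,z): env.reach([x,y,z],list(down(d)))
def st(tag):
    s=monitor.sense(); print(tag,"t=%.1f"%s["clock"],"pos",np.round(s["position"],4),"gap %.3f"%s["finger_gap"],"F",np.round(s["contact_force"],1),"grip %.1f"%s["gripper_force"])
def save(n,name):
    f=eyes.grab_frame(n)["frame"]; cv2.imwrite(f"pics/{name}.png",f[:,:,::-1]); return f
E
python3 - <<'E'
from h import *
x,y=.4225,.1946
d=quat((x,y,.16),-47); print(d)
above(x,y,d,.19); st("above")
print(env.movel([x,y,.080],velocity=.15,guard=6)); st("down")
env.close_gripper(30); st("closed")
env.movel([x,y,.092],velocity=.05); st("lift")
save("scene","lift1")
E
```

```text
-47
above t=2.8 pos [0.4228 0.1941 0.19  ] gap 0.997 F [-0.1 -0.2  0. ] grip 0.0
False
down t=3.7 pos [0.423  0.1946 0.0807] gap 0.997 F [-0.6  0.  -0.9] grip 0.0
closed t=4.1 pos [0.4228 0.1947 0.0807] gap 0.593 F [-1.5 -0.6  5.1] grip 30.9
lift t=4.5 pos [0.4226 0.1946 0.0922] gap 0.596 F [ 0.2 -0.  -2.3] grip 31.7
```

View pics/lift1.png

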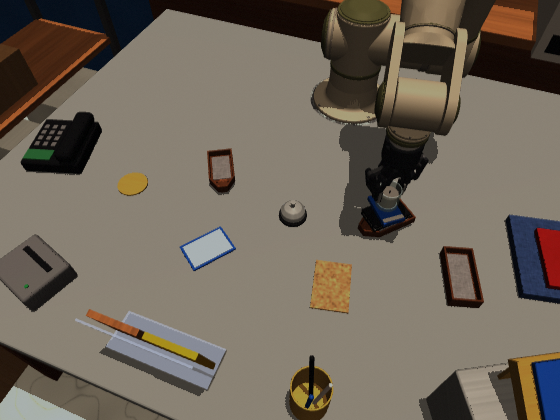

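Candle is held (at about (389,192)), the pile unmoved. Placing it on the coaster.

Run:
```python
from h import *
x,y=.4226,.1946
env.movel([x,y,.18],velocity=.2)
X,Y=.5395,-.421
d=quat((X,Y,.12),-47); 
# keep the wrist's present turn if reachable
above(X,Y,d,.09); st("over")
env.movel([X,Y,.032],velocity=.12)
print(env.movel([X,Y,.018],velocity=.02,guard=3)); st("touch")
env.release(); env.movel([X,Y,.13],velocity=.2); st("up")
env.reach([.42,-.30,.26],list(down(d))); st("clear")
import pickle
for n in("top","scene"):
    f=eyes.grab_frame(n); pickle.dump(f,open(f"{n}1.pkl","wb"))
    im=f["frame"]
    box=(420,185,480,245) if n=="top" else (100,140,165,210)
    cr=cv2.resize(im[box[1]:box[3],box[0]:box[2]],None,fx=6,fy=6); cv2.imwrite(f"pics/c_{n}.png",cr[:,:,::-1])
a,b=cv2.imread("pics/c_top.png"),cv2.imread("pics/c_scene.png")
box=(345,170,430,245); p=cv2.resize(cv2.cvtColor(im,cv2.COLOR_RGB2BGR)[170:230,350:420],None,fx=6,fy=6)
h=360; cv2.imwrite("pics/c1.png",np.hstack([a[:h],b[:h]]))
```

```text
over t=7.4 pos [ 0.5402 -0.42    0.0903] gap 0.590 F [-0.2  0.4 -2.1] grip 31.8
True
touch t=8.6 pos [ 0.5395 -0.4211  0.0229] gap 0.595 F [-0.5 -0.   4.2] grip 32.4
up t=9.7 pos [ 0.5391 -0.4205  0.1285] gap 1.005 F [-0.1  0.4 -0.2] grip 0.0
clear t=10.6 pos [ 0.4202 -0.3004  0.2588] gap 0.997 F [ 0.7 -0.2  0.2] grip 0.0
```

View pics/c1.png

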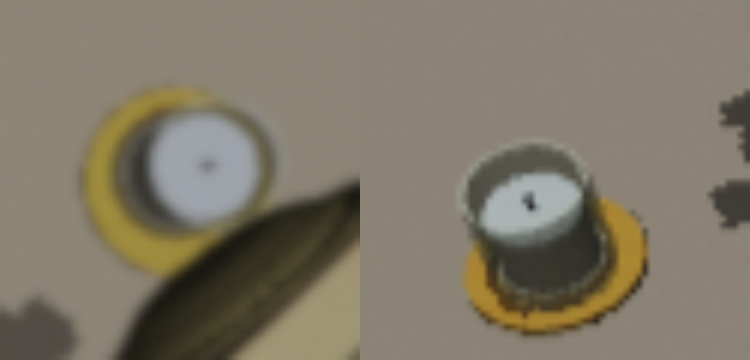

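Candle stands on the coaster, wick at top crop (207,165) and scene crop (171,208). I compute the offset within each camera, and measure the card and tin with the candle gone.

Run:
```python
from h import *
import pickle
np.set_printoptions(precision=4,suppress=True)
t=pickle.load(open("top1.pkl","rb")); s=pickle.load(open("scene1.pkl","rb"))
c=lambda x,y,k,ox,oy:((x+.5)/k-.5+ox,(y+.5)/k-.5+oy)
print("top wick",ray(c(207,165,6,420,185),.034,t["mtx"],t["view"])[0][:2]-[.5372,-.4232])
print("scene wick",ray(c(171,208,6,100,140),.034,s["mtx"],s["view"])[0][:2]-[.5414,-.419])
for f,roi,n in((t,(140,215,230,300),"top"),(s,(350,170,425,245),"scene")):
    im=f["frame"]; H,S,V=cv2.split(cv2.cvtColor(im,cv2.COLOR_RGB2HSV))
    m=((H>90)&(H<130)&((S>90)|(V>120))&(V>60)).astype(np.uint8)
    q=blob(m,roi); R=rect(ray(q,.062,f["mtx"],f["view"])); print(n,"card",R[0],np.round(R[1:],1))
    x0,y0,x1,y1=roi; cr=im[y0:y1,x0:x1]; cv2.imwrite(f"pics/q_{n}.png",cv2.resize(cr,(390,380),interpolation=cv2.INTER_CUBIC)[:,:,::-1])
cv2.imwrite("pics/q.png",np.hstack([cv2.imread("pics/q_top.png"),cv2.imread("pics/q_scene.png")]))
```

```text
top wick [ 0.0041 -0.0006]
scene wick [-0.0014 -0.0044]
top card [0.4238 0.1982] [86.9 57.3 38.4]
scene card [0.4301 0.1988] [85.9 52.8 39.3]
```

View pics/q.png

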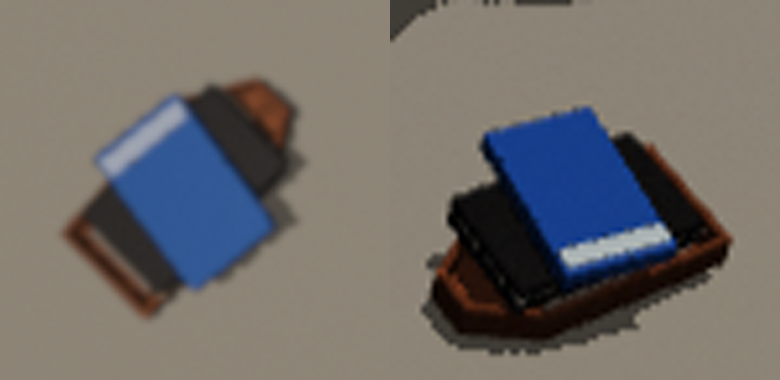

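Card: (0.427,0.1985), 39°, sized 86 x 55 as it should be; its stripe end points image upper-left. The tin lies along the tray under it. Picking the card across its 54 mm.

```bash
python3 - <<'E'
from h import *
x,y,a=.427,.1985,38.9
d=quat((x,y,.15),a-90); print(d)
above(x,y,d,.15)
print(env.movel([x,y,.0505],velocity=.1,guard=4)); st("down")
env.close_gripper(25); st("closed")
env.movel([x,y,.062],velocity=.05); st("lift"); save("scene","lift2")
E
python3 -c "
import cv2;i=cv2.imread('pics/lift2.png')[150:260,330:450];cv2.imwrite('pics/lift2c.png',cv2.resize(i,None,fx=5,fy=5))"
```

```text
-51.1
False
down t=13.7 pos [0.4274 0.1986 0.051 ] gap 0.998 F [ 0.9 -0.1  0.6] grip 0.0
closed t=14.1 pos [0.4272 0.1985 0.051 ] gap 0.620 F [-2.3  0.4  6.3] grip 25.8
lift t=14.4 pos [0.4271 0.1985 0.0623] gap 0.619 F [ 0.2 -0.3 -0.4] grip 26.5
```

View pics/lift2c.png

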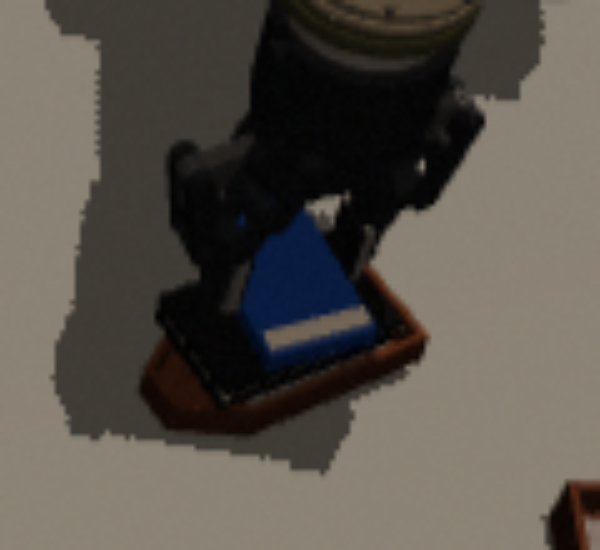

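Card is lifted clear and level in the grip, the tin and tray unmoved. Placing it on the white mat.

Run:
```python
from h import *
env.movel([.427,.1985,.14],velocity=.2)
X,Y,a=.6426,-.1544,-35.7
d=quat((X,Y,.12),a-90); print(d)
above(X,Y,d,.07); st("over")
env.movel([X,Y,.013],velocity=.12)
print(env.movel([X,Y,.001],velocity=.02,guard=3)); st("touch")
env.release(); env.movel([X,Y,.12],velocity=.2); 
env.reach([.42,-.30,.26],list(down(d))); st("clear")
import pickle
for n,roi,box in(("top",(140,215,230,300),(305,135,370,205)),("scene",(350,170,425,245),(170,220,245,275))):
    f=eyes.grab_frame(n); pickle.dump(f,open(f"{n}2.pkl","wb")); im=f["frame"]
    H,S,V=cv2.split(cv2.cvtColor(im,cv2.COLOR_RGB2HSV))
    m=((H>90)&(H<130)&(S>150)&(V>60)).astype(np.uint8)
    k=(V<55).astype(np.uint8)
    x0,y0,x1,y1=roi; A=cv2.resize(im[y0:y1,x0:x1],(390,380),interpolation=cv2.INTER_CUBIC)
    x0,y0,x1,y1=box; B=cv2.resize(im[y0:y1,x0:x1],(390,380*(y1-y0)//(x1-x0)*390//380),interpolation=cv2.INTER_CUBIC)[:219]if n=="scene" else cv2.resize(im[y0:y1,x0:x1],(390,400))[:400]
    B=cv2.copyMakeBorder(B[:219],0,219-B[:219].shape[0],0,0,cv2.BORDER_CONSTANT) if n=="scene" else cv2.resize(B,(390,219))
    cv2.imwrite(f"pics/r_{n}.png",np.vstack([A,B])[:,:,::-1])
cv2.imwrite("pics/r.png",np.hstack([cv2.imread("pics/r_top.png"),cv2.imread("pics/r_scene.png")]))
```

```text
54.3
over t=17.1 pos [ 0.6426 -0.1538  0.0698] gap 0.626 F [-0.   1.5 -0.2] grip 26.5
True
touch t=18.2 pos [ 0.6427 -0.1545  0.0051] gap 0.621 F [-0.5 -0.5  3.6] grip 27.0
clear t=20.5 pos [ 0.4205 -0.2996  0.2592] gap 0.997 F [ 0.6 -1.2 -0.5] grip 0.0
```

View pics/r.png

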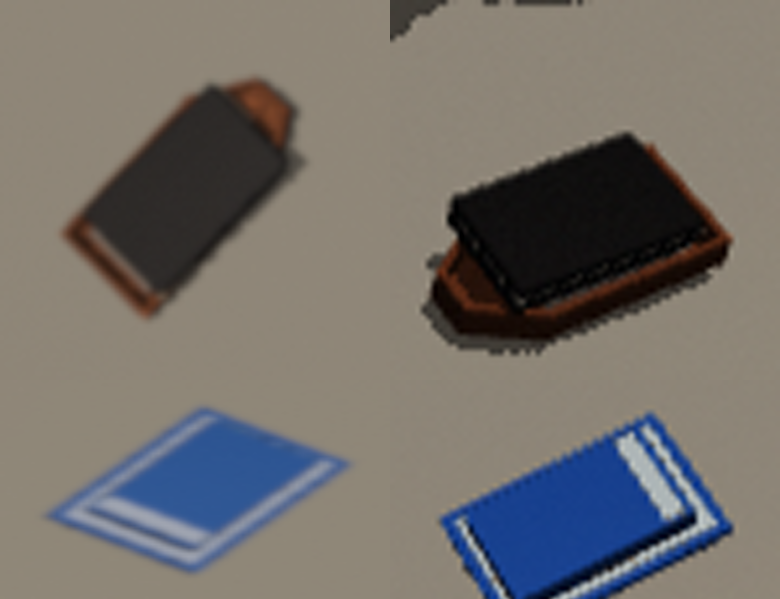

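Tin is fully visible, lengthwise on the tray, with its rear end near the rear wall; the card lies on the mat. Measuring both.

Run:
```python
from h import *
import pickle
np.set_printoptions(precision=4,suppress=True)
mat={"top":(.6402,-.1554),"scene":(.645,-.1533)}
for n,roi,box in(("top",(140,215,230,300),(305,135,370,205)),("scene",(350,170,425,245),(170,220,245,275))):
    f=pickle.load(open(f"{n}2.pkl","rb")); im=f["frame"];K,V4=f["mtx"],f["view"]
    H,S,V=cv2.split(cv2.cvtColor(im,cv2.COLOR_RGB2HSV))
    b=((H>90)&(H<130)&(S>110)).astype(np.uint8); b=cv2.morphologyEx(b,cv2.MORPH_OPEN,np.ones((6,6),np.uint8))
    R=rect(ray(blob(b,box),.016,K,V4)); print(n,"card blue-mat centre",R[0]-mat[n],np.round(R[1:],1))
    u=np.array([np.cos(np.radians(R[3])),np.sin(np.radians(R[3]))]); print("  along,across",(R[0]-mat[n])@u,(R[0]-mat[n])@[-u[1],u[0]])
    k=((V<60)&((S<75) if n=="top" else (V<42))).astype(np.uint8); k=cv2.morphologyEx(k,cv2.MORPH_OPEN,np.ones((5,5),np.uint8))
    q=blob(k,roi)
    for z in(.05,): R=rect(ray(q,z,K,V4)); print(n,"tin",z,R[0],np.round(R[1:],1))
    tr=((V<60)|((H<15)&(S>75))).astype(np.uint8); q=blob(tr,roi); R=rect(ray(q,.03,K,V4)); print(n,"pile outline@.03",R[0],np.round(R[1:],1))
# corners of the tin top, read from the last picture, triangulated
ct=lambda x,y:((x+.5)/390*90-.5+140,(y+.5)/380*85-.5+215); cs=lambda x,y:((x+.5)/390*75-.5+350,(y+.5)/380*75-.5+170)
ft=pickle.load(open("top2.pkl","rb"));fs=pickle.load(open("scene2.pkl","rb"))
for nm,a,b in(("nose-left",(210,87),(522-390,290)),("nose-right",(285,158),(453-390,200)),("rear-left",(85,220),(712-390,225)),("rear-right",(160,292),(628-390,135))):
    print(nm,tri(ct(*a),(ft["mtx"],ft["view"]),cs(*b),(fs["mtx"],fs["view"])))
```

```text
top card blue-mat centre [ 0.0076 -0.0084] [ 73.4  50.7 -35.9]
  along,across 0.011052176297819622 -0.002331443263037755
top tin 0.05 [0.4251 0.1971] [ 93.6  59.6 -43.6]
top pile outline@.03 [0.428  0.2011] [130.6  65.5 -43.3]
scene card blue-mat centre [ 0.0097 -0.0009] [ 71.6  60.8 -35.7]
  along,across 0.008442684965928192 0.004917003227496624
scene tin 0.05 [0.4423 0.1974] [115.8  66.  -44.1]
scene pile outline@.03 [0.4357 0.1991] [141.   86.3 -42.3]
nose-left [0.4776 0.1894 0.0418]
nose-right [0.4421 0.1484 0.0451]
rear-left [0.4081 0.2563 0.0367]
rear-right [0.3728 0.2125 0.0421]
```

Card placement needs a closer look, and the cork mat's angle too (texture disturbed its mask).

Run:
```python
from h import *
import pickle
np.set_printoptions(precision=4,suppress=True)
out=[]
for n,roi,box in(("top",(185,135,250,210),(305,135,370,205)),("scene",(300,250,365,320),(170,220,245,275))):
    f=pickle.load(open(f"{n}2.pkl","rb")); im=f["frame"];K,V4=f["mtx"],f["view"]
    H,S,V=cv2.split(cv2.cvtColor(im,cv2.COLOR_RGB2HSV))
    m=((S>75)&(H>10)&(H<30)).astype(np.uint8); m=cv2.morphologyEx(cv2.morphologyEx(m,cv2.MORPH_CLOSE,np.ones((7,7),np.uint8)),cv2.MORPH_OPEN,np.ones((5,5),np.uint8))
    R=rect(ray(blob(m,roi),.004,K,V4)); print(n,"cork",R[0],np.round(R[1:],1))
    # metric view of the mat surroundings at card-top height, 0.25 mm/px, mat axes
    c=np.array({"top":(.6402,-.1554),"scene":(.645,-.1533)}[n]); a=np.radians(-35.7); u=np.array([np.cos(a),np.sin(a)]); v=np.array([-u[1],u[0]])
    for z in(.016,.004):
        w=np.array([[*(c+sx*.06*u+sy*.045*v),z] for sx,sy in((-1,1),(1,1),(1,-1),(-1,-1))])
        p=(K@(V4[:3,:3]@w.T+V4[:3,3:])); p=(p[:2]/p[2]).T.astype(np.float32)
        M=cv2.getPerspectiveTransform(p,np.float32([[0,0],[384,0],[384,288],[0,288]]))
        g=cv2.warpPerspective(im,M,(384,288),flags=cv2.INTER_CUBIC); cv2.drawMarker(g,(192,144),(255,0,0)); out.append(g)
cv2.imwrite("pics/card.png",np.vstack([np.hstack(out[:2]),np.hstack(out[2:])])[:,:,::-1])
```

```text
top cork [0.6282 0.1372] [117.7  81.7  12.3]
scene cork [0.6332 0.1379] [118.   81.   12.5]
```

View pics/card.png

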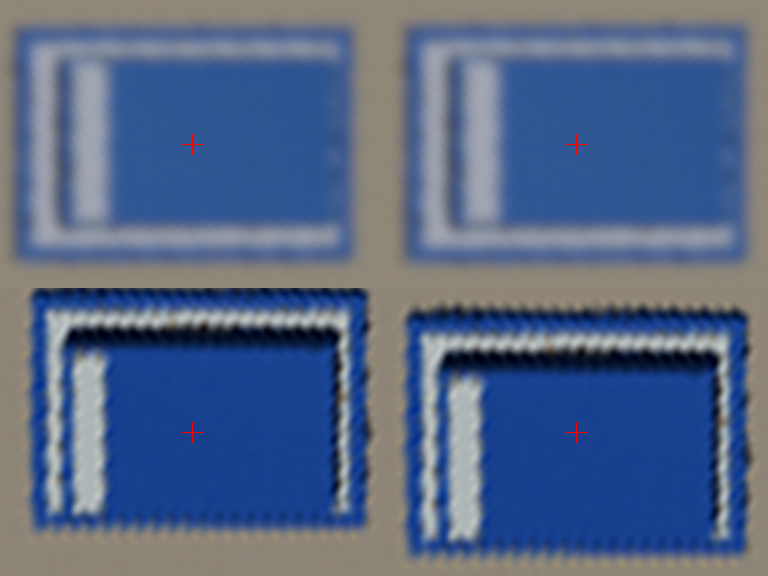

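The card sits about 2.7 mm off along the mat (margins 7 and 13 mm) and is well centred across. I shift it back before going on, then take the tin.

Run:
```python
from h import *
X,Y,a=.6426,-.1544,-35.7; d=54.3
above(X,Y,d,.07); print(env.movel([X,Y,.0055],velocity=.1,guard=5)); env.close_gripper(25); st("card")
X-=.0027*np.cos(np.radians(a)); Y-=.0027*np.sin(np.radians(a))
env.movel([.6426,-.1544,.012],velocity=.05); env.movel([X,Y,.012],velocity=.03)
print(env.movel([X,Y,.001],velocity=.02,guard=3)); st("set")
env.release(); env.movel([X,Y,.12],velocity=.2)
x,y=.427,.199
d=quat((x,y,.15),46.4); print(d)
above(x,y,d,.13)
print(env.movel([x,y,.031],velocity=.1,guard=5)); st("down")
env.close_gripper(40); st("closed")
env.movel([x,y,.045],velocity=.04); st("lift"); save("scene","lift3")
i=cv2.imread('pics/lift3.png')[150:290,160:450];cv2.imwrite('pics/lift3c.png',cv2.resize(i,None,fx=2.7,fy=2.7,interpolation=cv2.INTER_CUBIC))
```

```text
False
card t=23.0 pos [ 0.6429 -0.1545  0.0063] gap 0.623 F [-0.5 -0.1  5.2] grip 26.7
True
set t=24.0 pos [ 0.6405 -0.1529  0.0063] gap 0.623 F [-0.6  0.2  5.3] grip 27.0
46.4
False
down t=27.8 pos [0.4273 0.1991 0.0315] gap 0.998 F [-0.  -0.1 -0.1] grip 0.0
closed t=28.1 pos [0.4273 0.1991 0.0317] gap 0.688 F [-0.8  0.1  5.6] grip 42.2
lift t=28.6 pos [0.427  0.199  0.0451] gap 0.692 F [-0.2  0.  -1. ] grip 43.2
```

View pics/lift3c.png

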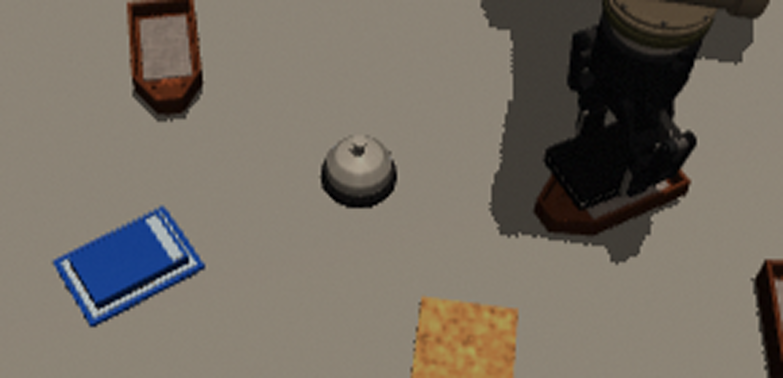

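Tin is lifted level, the tray stays; the card now looks centred. Placing the tin on the cork mat, then measuring tin, tray and nest.

Run:
```python
from h import *
import pickle
np.set_printoptions(precision=4,suppress=True)
env.movel([.427,.199,.12],velocity=.2)
X,Y,a=.6307,.1376,12.4
d=quat((X,Y,.12),a-90); print(d)
above(X,Y,d,.07)
env.movel([X,Y,.014],velocity=.12)
print(env.movel([X,Y,.001],velocity=.02,guard=4)); st("touch")
env.release(); env.movel([X,Y,.12],velocity=.2)
env.reach([.42,-.30,.26],list(down(-47))); st("clear")
out=[]
for n,c in(("top",(.6282,.1372)),("scene",(.6332,.1379))):
    f=eyes.grab_frame(n); pickle.dump(f,open(f"{n}3.pkl","wb")); im=f["frame"];K,V4=f["mtx"],f["view"]
    def warp(c,deg,z,hx,hy,W,Hh):
        a=np.radians(deg);u=np.array([np.cos(a),np.sin(a)]);v=np.array([-u[1],u[0]])
        w=np.array([[*(np.array(c)+sx*hx*u+sy*hy*v),z] for sx,sy in((-1,1),(1,1),(1,-1),(-1,-1))])
        p=(K@(V4[:3,:3]@w.T+V4[:3,3:])); p=(p[:2]/p[2]).T.astype(np.float32)
        g=cv2.warpPerspective(im,cv2.getPerspectiveTransform(p,np.float32([[0,0],[W,0],[W,Hh],[0,Hh]])),(W,Hh),flags=cv2.INTER_CUBIC); cv2.drawMarker(g,(W//2,Hh//2),(255,0,0)); return g
    out.append(np.vstack([warp(c,12.4,.024,.07,.05,280,200),warp((.428,.2011),-43.3,.03,.07,.05,280,200),warp((.4256,-.2245),30.3,.03,.07,.05,280,200)]))
cv2.imwrite("pics/m.png",np.hstack(out)[:,:,::-1])
```

```text
-77.6
True
touch t=32.0 pos [0.6309 0.1376 0.0057] gap 0.694 F [0.2 0.7 3.8] grip 44.2
clear t=35.0 pos [ 0.4203 -0.2996  0.2597] gap 1.000 F [-1.1  0.2  0.3] grip 0.0
```

View pics/m.png

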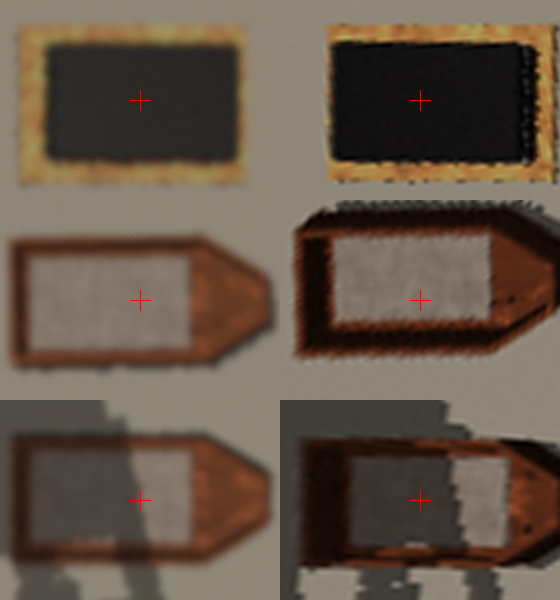

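Tin sits within about 2 mm of centre. Tray: about (0.430,0.202) at -43.3°, nose toward +x −y. Nest: about (0.428,−0.223) at 30.3°. Both are corrected for camera bias found from the placed things. Picking the tray; the half turn must be kept this time.

```bash
cat >> h.py <<'E'
T0=np.array([.430,.2022]); N0=np.array([.4278,-.2227]); TA,NA=-43.3,30.3
def uv(a): a=np.radians(a); return np.array([np.cos(a),np.sin(a)]),np.array([-np.sin(a),np.cos(a)])
E
python3 - <<'E'
from h import *
g=T0-.005*uv(TA)[0]; p=N0-.005*uv(NA)[0]
opts=[]
for s in(90,-90):
    q1=kinematics.ik([*g,.1],list(down(TA+s))); q2=kinematics.ik([*p,.1],list(down(NA+s)))
    if q1 is not None and q2 is not None: opts.append((max(abs(q1[5]),abs(q2[5])),s))
    print(s,None if q1 is None else np.round(q1,2),None if q2 is None else np.round(q2,2))
s=min(opts)[1]; open("s.txt","w").write(str(s))
above(*g,TA+s,.11); print(env.movel([*g,.008],velocity=.1,guard=5)); st("down")
env.close_gripper(50); st("closed")
env.movel([*g,.03],velocity=.05); st("lift")
env.movel([*g,.12],velocity=.2); above(*p,NA+s,.09); st("over nest")
env.movel([*p,.045],velocity=.1)
print(env.movel([*p,.0265],velocity=.015,guard=5)); st("touch")
E
```

```text
90 [ 0.2   0.36  1.82 -0.    0.97 -0.61] [-0.73  0.37  1.8  -0.    0.97 -2.83]
-90 [ 0.2   0.36  1.82 -0.    0.97  2.53] [-0.73  0.37  1.8  -0.    0.97  0.31]
False
down t=38.4 pos [0.4267 0.2057 0.0085] gap 1.000 F [ 0.1 -0.1 -0.1] grip 0.0
closed t=38.8 pos [0.4268 0.2058 0.0088] gap 0.737 F [-0.5  0.4  6.9] grip 55.4
lift t=39.4 pos [0.4263 0.2056 0.03  ] gap 0.736 F [ 0.8  0.1 -3. ] grip 55.1
over nest t=41.9 pos [ 0.4236 -0.2247  0.0898] gap 0.739 F [-0.4  0.1 -2.4] grip 55.2
True
touch t=43.5 pos [ 0.4234 -0.2252  0.0288] gap 0.737 F [-0.6  0.1  4.3] grip 56.1
```

Contact came at exactly 20 mm above the picked height, so the tray is fully home. Releasing and checking.

Run:
```python
from h import *
p=monitor.sense()["position"]
env.release(); env.movel([p[0],p[1],.16],velocity=.15)
env.reach([.33,.0,.30],list(down(0))); env.hold(.5); st("clear")
t=save("top","fin_t"); s=save("scene","fin_s")
A=cv2.resize(s[130:330,100:440],None,fx=2.2,fy=2.2,interpolation=cv2.INTER_CUBIC)
B=cv2.resize(t[190:310,320:480],None,fx=1.25,fy=1.25,interpolation=cv2.INTER_CUBIC)
c=np.zeros((A.shape[0]+B.shape[0],A.shape[1],3),np.uint8); c[:A.shape[0]]=A; c[A.shape[0]:,:B.shape[1]]=B
cv2.imwrite("pics/fin.png",c[:,:,::-1])
```

```text
clear t=46.5 pos [ 3.300e-01 -1.000e-04  2.999e-01] gap 1.000 F [0.7 0.1 0.5] grip 0.0
```

View pics/fin.png

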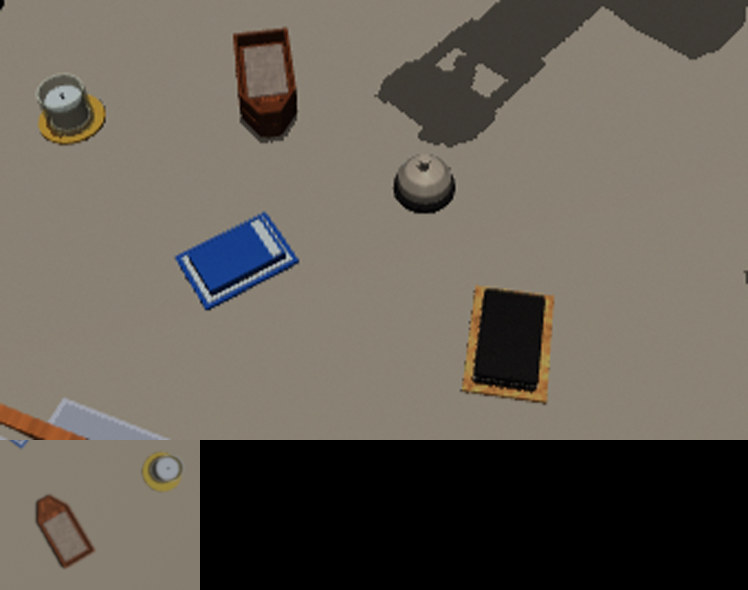

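The tray sits square and level in the nest (265,85). The candle is on the coaster (65,110), the card on its mat (237,260), the tin on the cork (508,345), and the bell is untouched (425,185).

```bash
python3 -c "
from bench import job
print(job.hand_in())"
```

```text
the job is handed in; nothing more can be done
None
```

I took the pile apart in the order asked and handed the job in at about 46 s. The candle holder is on the coaster and the card case and tin are on their mats, each within about 3 mm of centre; the tray is fully home in the tapered nest, and the bell was left where it stood.

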